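# Shut the tagged gas valve under the sliding cover of a perfumer's bench service box

## Robot

A 7-joint arm with a two-finger parallel gripper is mounted at the origin on the work surface. World frame = base frame: x ahead of the robot, y to its left, z up, the work surface at z = 0. Lengths are in m, angles in rad, forces in N, time in s.
With the tool pointing down it reaches from about 0.4 to 0.85 m from the base axis. Payload 6.9 kg.
Tool frame: the origin (TCP) lies midway between the tips of the shut fingers; the grasp point (between the pads) lies behind it (ctrl.pinch_z is the z of the grasp point in the tool frame, in m); z points along the fingers, y is the line along which they close (so a half turn about z gives the same grasp; the last joint's range is limited). The gripper opens to 85 mm and grips with 20 to 120 N. Pads are 22 mm wide; open, the fingers measure 114 mm over their backs; the gripper's body (76 mm by 85 mm) begins 54 mm behind the grasp point. The pads swing forward as they close: fully open they stand 13 mm farther back than shut.
Start: joints at [1.323, 0.507, -0.238, 1.5, 0.126, 1.149, -0.155], TCP at [0.216, -0.587, 0.231] pointing down, gripper open.
Joint ranges: [-3.08, 3.08], [-0.24, 2.05], [-1.43, 1.35], [0, 2.5], [-1.52, 4.66], [0.17, 1.96], [-2.89, 2.89]. Speed limits (rad/s): [2.39, 2.39, 3.14, 3.14, 3.14, 3.14, 3.14].

## Interface

Orientations are given as a unit quaternion [w, x, y, z].
In Python, from station import ctrl, get_state, vision, ticket, models gives the robot as it stands. Calls block until the motion is done:
- ctrl.movep(position, orientation): joint-space move of the TCP to a pose.
- ctrl.movel(position, frame=None, max_speed=0.15): straight line of the TCP; frame=None keeps the orientation; max_speed is the mean speed in m/s.
- ctrl.set_joints(angles): joint-space move.
- ctrl.ungrasp() and ctrl.close_gripper(force=None): open the fingers fully, or close them until they stop; force is the grip in N (None keeps the last).
- ctrl.pause(seconds).
- ctrl.ik(position, orientation): joint angles nearest the present ones, or None.
- get_state(): the state.
- vision.grab_frame(name): name is "side" or "top" or "wrist"; returns (picture, depth): 400x640x3 uint8, blue, green, red; 400x640 float32, m along the optical axis (not along the pixel's ray), 0 where there is no reading.
- vision.camera_info(name): a dict with "mtx" (3x3 intrinsics, pixels), "R" (3x3) and "t" (3): a world point X has camera coordinates R X + t; the wrist camera has in their place "hand_eye" (4x4, takes a point from camera to tool coordinates, whose origin is the TCP and whose axes are the flange's). Camera axes: x right, y down, z forward; pixel columns grow to the right and rows downward; lengths in m; the calibration is good to about 2 mm. A picture is of the moment at which its call begins: read the wrist's pose just before it. camera_info takes no time and is no camera call.
A pose or a line that the arm cannot do raises ctrl.Unreachable and nothing moves.
- ticket.close_job(): hands the job in; it is judged then, once.
Trained networks look in the newest picture that a camera, given by its name, has taken for a name from the list of things; names that differ only in an ending like _2 or _b are one class to them, and where a whole thing is asked for, a point or a joint stands for the part that bears it (a point fixed in the world has none). Each returns a list of dicts, best first, with "p" (0 to 1); they miss things now and then, are a little off and sometimes report something else, mostly with a low value. They report only what shows in the picture. A call takes as long as a camera call.
- models.recognise(camera, target): "point" ([column, row] in pixels, amid what is visible of it).
- models.masks_of(camera, target): "mask" (400x640 bool, what is visible of it) and "point" ([column, row] in pixels, amid what is visible of it).
The state is a dict: "time": time; "qpos": joint angles; "qd": joint speeds; "tau": joint torques, N m; "tcp_pos": TCP position; "eef_rot": TCP orientation; "contact_force": force on the tool from outside, world axes, zero at the start; "wrist_torque": the same for the moment, N m; "width": finger opening in m; "gripper_force": force on a finger pad.
Only numpy, scipy, OpenCV 4.12 (cv2) and the standard library are available. Lean on these libraries where they do the work, as an engineer would, in place of code of your own. Each camera call takes 0.05 s, during which the arm holds its last target. There are 200 camera calls.

## Task

With the fingertips, push the steel cover of the gas service box by its folded-up lip all the way open to its stop; two lever valves come to light. Then push the handle of the tagged valve, the one with the round disc over its stem, fully shut, square across its pipe, and leave the cover open. Push gently without forcing anything, leave the other valve as it is, and do not lift, shift or tip the bottles and other things standing around the box.

Things in the scene. Friction and masses are not known exactly. Their poses are not given: they have to be found in the camera images.
- service_box: Grey steel service box fixed to the bench, 184 (x) x 500 (y) mm, walls 69 high, guide rails on both long sides to 79 mm, reaching 14 mm in. Origin: centre of underside. Its -x side (gauge, outlets) faces the robot. y -246 to +4: open-topped bay with two valves under the cover, stems at x +30, y -172 and -82, either may be the tagged one. y above +4: fixed deck the cover slides over.
- cover (a joint): Flat steel sliding cover, m: 0 = bay closed, grows as it slides to the box's +y, 0.240 = fully open, at its stop. Starts 0 to 0.03. Runs in guides with 3 N friction, cannot be lifted, stays where left.
- cover_lip (a point): Top edge, mid-length, on the outer (-y) face of the cover's folded-up lip: upright strip along the box's x, 120 mm long, 4 thick, at the cover's -y edge, rising from the cover's top (73.5 mm above the bench) to 91.5 mm. Cover plate 168 (x) x 246 (y) mm, from the lip to +y. Push the lip's outer face to the box's +y.
- tagged_valve: The valve to shut: brass quarter-turn ball valve on a copper pipe along the box's x, with a lever handle; a plain round metal disc 34 mm across lies flat on the handle over the stem. Origin on the bench under the stem, axes as the box's. Pipe top 32 mm, valve body top 46 mm, disc and nut top 67 mm above the bench.
- tagged_stem (a point): Upright stem of the tagged valve at the middle height of its handle, 55 mm above the bench; the handle turns about the vertical line through it.
- tagged_grip (a point): Point on the centre line of the tagged handle, 42 mm from its stem and 55 mm above the bench; it travels with the handle.
- tagged_handle (a joint): Handle angle, rad: 0 = open (along the pipe, pointing to the box's -x), grows clockwise from above to 1.571 = shut (across the pipe, pointing to the box's +y) at a hard stop. Stays where left; friction 0.14 N m (3.5 N at the grip point). Starts 0 to 0.25. Black sleeve 18 to 60 mm from the stem, 14 wide, 50 to 60 mm above the bench. Push its -y side to +y, then round to +x.
- plain_valve: The other valve, of the same make and size, with a bare hexagon nut and no disc on its handle; to be left as it is. Origin on the bench under its stem.
- plain_stem (a point): Upright stem of the plain valve at the middle height of its handle, 55 mm above the bench; the handle turns about the vertical line through it.
- plain_grip (a point): Point on the centre line of the plain handle, 42 mm from its stem and 55 mm above the bench; it travels with the handle.
- plain_handle (a joint): The other handle, same size and sense; starts 0 to 0.25 and must stay as it is.
- amber_bottle: Bystander: loose amber dropper bottle with black cap, 38 mm across, 78 mm tall. Origin: centre of its underside.
- vial: Bystander: loose small amber vial with black cap, 27 mm across, 52 mm tall. Origin: centre of its underside.
- tall_bottle: Bystander: loose amber bottle with black cap, 42 mm across, 98 mm tall. Origin: centre of its underside.
- clear_bottle: Bystander: loose clear glass jar with brass lid, 46 mm across, 70 mm tall. Origin: centre of its underside.
- beaker: Bystander: loose empty clear plastic beaker, 60 mm across, 48 mm tall. Origin: centre of its underside.
- balm_jar: Bystander: loose low amber jar with black lid, 44 mm across, 40 mm tall. Origin: centre of its underside.
- marker: Bystander: loose marker pen lying on the bench, 130 mm long along its own y, 14 mm thick. Origin: centre of its underside.

How it is judged:
By the outcome, as a careful person would: the job done as asked, in the order asked, and still so for the second after the job is handed in, with the robot touching nothing.
It also fails if it takes over 51 s, if anything falls off the work surface, if the arm or the gripper's body presses on something with over 40 N, if the wrist force passes 120 N, or if a joint passes its speed limit or range.

## Working session

There is one attempt and no reset: what is moved stays moved. The work goes in short steps, each a Python script; the robot and the scene stay as the last script left them, time stands still between calls to the robot, and variables do not carry over. Pictures are saved under pics/ and viewed, at most 10 in all, crops included, and the job is handed in when it is done.

```bash
ls; mkdir -p pics
cat > h.py <<'E'
import numpy as np, cv2
from station import ctrl, get_state, vision, ticket, models
from scipy.spatial.transform import Rotation as Ro
def R_of(q): return Ro.from_quat([q[1],q[2],q[3],q[0]]).as_matrix()
def cam(name, st=None):
    c=vision.camera_info(name); K=np.array(c["mtx"])
    if "R" in c: return K,np.array(c["R"]),np.array(c["t"])
    st=st or get_state(); T=np.eye(4); T[:3,:3]=R_of(st["eef_rot"]); T[:3,3]=st["tcp_pos"]
    M=np.linalg.inv(T@np.array(c["hand_eye"])); return K,M[:3,:3],M[:3,3]
def back(C,D,mask=None):
    K,R,t=C; v,u=np.nonzero(D>0 if mask is None else mask&(D>0)); z=D[v,u]
    P=np.stack([(u-K[0,2])/K[0,0]*z,(v-K[1,2])/K[1,1]*z,z],1)
    return (P-t)@R,u,v
def atz(C,p,z):
    K,R,t=C; d=R.T@np.linalg.solve(K,[p[0],p[1],1.]); o=-R.T@t
    return o+d*(z-o[2])/d[2]
def proj(C,X):
    K,R,t=C; p=K@(R@np.array(X)+t); return p[:2]/p[2]
E
python3 - <<'E'
from h import *
s=get_state(); print(s["time"],s["tcp_pos"],s["eef_rot"],s["width"],ctrl.pinch_z)
for n in ("top","side"):
    im,D=vision.grab_frame(n); cv2.imwrite(f"pics/{n}0.png",im); C=cam(n); print(n,-C[1].T@C[2],(D>0).mean())
    for t in ["service_box","cover","cover_lip","amber_bottle","vial","tall_bottle","clear_bottle","beaker","balm_jar","marker"]:
        for r in models.masks_of(n,t)[:1]:
            P,_,_=back(C,D,r["mask"]); 
            if len(P): print(n,t,round(r["p"],2),np.round(r["point"]),np.round(np.percentile(P,[3,50,97],axis=0),3).tolist())
E
```

```text
pics
0.0 [ 0.21568959 -0.58606233  0.23044932] [-8.65543298e-04  9.84481013e-01  1.75488905e-01 -1.75454587e-04] 0.08564090839519663 -0.0187
top [ 0.46616541 -0.02144651  1.23209811] 0.99586328125
top service_box 0.95 [302. 216.] [[0.401, -0.234, 0.058], [0.502, -0.004, 0.071], [0.603, 0.231, 0.08]]
top cover 0.66 [347. 222.] [[0.409, -0.238, 0.068], [0.488, -0.122, 0.073], [0.564, -0.007, 0.078]]
top cover_lip 0.62 [348. 224.] [[0.409, -0.237, 0.068], [0.485, -0.122, 0.073], [0.564, -0.007, 0.078]]
top amber_bottle 0.74 [326. 275.] [[0.327, -0.075, 0.008], [0.346, -0.057, 0.053], [0.361, -0.04, 0.08]]
top vial 0.66 [423. 242.] [[0.418, -0.344, 0.014], [0.428, -0.334, 0.032], [0.439, -0.326, 0.053]]
top tall_bottle 0.76 [350. 166.] [[0.633, -0.146, 0.03], [0.648, -0.126, 0.068], [0.667, -0.11, 0.099]]
top clear_bottle 0.44 [422. 243.] [[0.415, -0.356, -0.002], [0.429, -0.335, 0.029], [0.44, -0.326, 0.053]]
top beaker 0.8 [243. 148.] [[0.669, 0.145, -0.0], [0.701, 0.174, 0.012], [0.721, 0.195, 0.049]]
top balm_jar 0.74 [437. 218.] [[0.488, -0.404, 0.007], [0.505, -0.383, 0.038], [0.52
[... 485 characters left out ...]
tle 0.66 [264. 281.] [[0.324, -0.077, 0.007], [0.338, -0.067, 0.05], [0.357, -0.051, 0.079]]
side vial 0.51 [392. 344.] [[0.414, -0.352, 0.005], [0.421, -0.341, 0.032], [0.433, -0.328, 0.053]]
side tall_bottle 0.85 [381. 214.] [[0.632, -0.152, 0.006], [0.642, -0.138, 0.059], [0.661, -0.116, 0.098]]
side clear_bottle 0.78 [348. 191.] [[0.648, -0.034, 0.002], [0.66, -0.02, 0.047], [0.686, 0.005, 0.072]]
side beaker 0.93 [307. 153.] [[0.667, 0.142, 0.005], [0.696, 0.17, 0.031], [0.721, 0.196, 0.048]]
side balm_jar 0.63 [436. 334.] [[0.485, -0.408, 0.009], [0.497, -0.391, 0.039], [0.52, -0.373, 0.042]]
side marker 0.66 [228. 231.] [[0.363, 0.066, -0.0], [0.37, 0.132, 0.01], [0.38, 0.191, 0.015]]
```

Run:
```python
from h import *
im,D=vision.grab_frame("top"); C=cam("top")
cv2.imwrite("pics/both.png",cv2.resize(np.vstack([im[90:330,150:550],cv2.imread("pics/side0.png")[130:370,180:580]]),(640,768))[:,:]if 0 else np.vstack([cv2.resize(im[100:320,150:550],(540,297)),cv2.resize(cv2.imread("pics/side0.png")[130:370,180:580],(500,300)).repeat(1,0)[:, :540] if 0 else cv2.resize(cv2.imread("pics/side0.png")[130:350,180:580],(540,297))]))
r=models.masks_of("top","service_box")[0]["mask"]
c=models.masks_of("top","cover")[0]["mask"]
m=cv2.dilate((r|c).astype(np.uint8),np.ones((5,5)))>0
P,u,v=back(C,D,m); Q=P[(P[:,2]>.055)&(P[:,2]<.1)]
(ce,sz,an)=cv2.minAreaRect(Q[:,:2].astype(np.float32)); print("box",ce,sz,an)
L=P[(P[:,2]>.084)&(P[:,2]<.1)]; print("lip",len(L),np.round(np.percentile(L,[2,50,98],axis=0),3))
C2=cam("side"); im2,D2=vision.grab_frame("side"); P,_,_=back(C2,D2)
k=(P[:,0]>.38)&(P[:,0]<.62)&(P[:,1]<-.15)&(P[:,1]>-.31)&(P[:,2]>.083)&(P[:,2]<.1); L=P[k]
print("lip side",len(L),np.round(np.percentile(L,[2,50,98],axis=0),3), cv2.fitLine(L[:,:2].astype(np.float32),cv2.DIST_L2,0,.01,.01).ravel())
k=(P[:,0]>.35)&(P[:,0]<.65)&(P[:,1]<.28)&(P[:,1]>-.31)&(P[:,2]>.06)&(P[:,2]<.083); print("box side",cv2.minAreaRect(P[k][:,:2].astype(np.float32)))
```

```text
box (0.49851301312446594, -0.001942962408065796) (0.5009791851043701, 0.19661717116832733) 82.03959655761719
lip 88 [[ 0.415 -0.248  0.084]
 [ 0.468 -0.239  0.089]
 [ 0.581  0.107  0.095]]
lip side 174 [[ 0.412 -0.25   0.083]
 [ 0.467 -0.241  0.09 ]
 [ 0.526 -0.232  0.093]] [ 0.9897177  -0.14303426  0.46754003 -0.24105935]
box side ((0.5142330527305603, -0.003730684518814087), (0.5026557445526123, 0.3086540400981903), 81.80023193359375)
```

View pics/both.png

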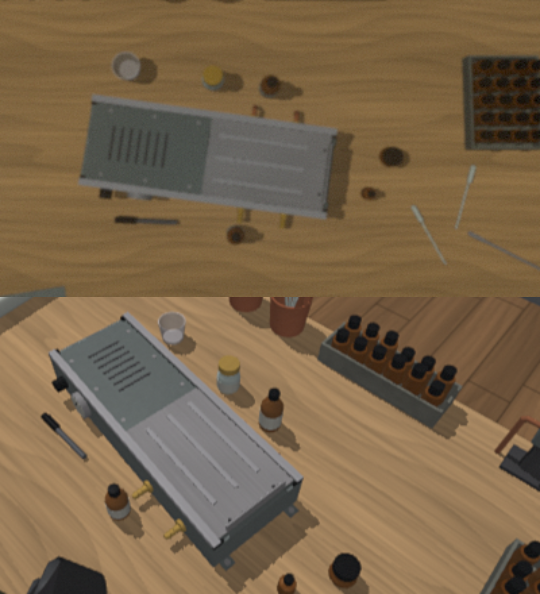

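The pictures show the box with yaw ≈ -8°, its cover shut and the lip at the right (-y) end. The vial (370,193) and balm jar (390,157) stand just beyond that end but are low. The measured lip height (0.09) and position agree with the text, so I'll open the cover now.

```bash
cat >> h.py <<'E'
YAW=np.radians(-8.1); O=np.array([0.4985,-0.002])
ex=np.array([np.cos(YAW),np.sin(YAW)]); ey=np.array([-ex[1],ex[0]])
def W(x,y,z): return np.append(O+x*ex+y*ey,z)
def Bx(p): d=np.array(p[:2])-O; return np.array([d@ex,d@ey])
def quat(a):  # tool down, tool x at angle a from box +x
    q=(Ro.from_euler('z',a+YAW)*Ro.from_matrix(np.diag([1.,-1,-1]))).as_quat(); return [q[3],q[0],q[1],q[2]]
def rep(tag=""):
    s=get_state(); f=s["contact_force"]; b=Bx(s["tcp_pos"])
    print(tag,"t",round(s["time"],2),"box",np.round(b,4),"z",round(s["tcp_pos"][2],4),"Fx,Fy",np.round([f[:2]@ex,f[:2]@ey],1),"Fz",round(f[2],1)); return s
E
python3 - <<'E'
from h import *
ctrl.close_gripper(); 
a=np.pi/2
ctrl.movep(W(0.0,-.285,.15),quat(a)); rep("above")
ctrl.movel(W(0,-.285,.081)); rep("down")
ctrl.movel(W(0,-.25,.081),max_speed=.05); rep("contact")
ctrl.movel(W(0,-.15,.081),max_speed=.08); rep("mid")
E
```

```text
above t 3.53 box [-0.0003 -0.2869] z 0.1501 Fx,Fy [ 0.1 -0.5] Fz -1.5
down t 4.14 box [ 2.000e-04 -2.855e-01] z 0.0814 Fx,Fy [0.4 0.6] Fz -0.0
contact t 4.99 box [-0.     -0.2499] z 0.0809 Fx,Fy [1.  0.4] Fz -0.2
mid t 6.39 box [ 0.0002 -0.1498] z 0.0811 Fx,Fy [-0.2  0.1] Fz -0.5
```

Run:
```python
from h import *
a,_=vision.grab_frame("side"); b,_=vision.grab_frame("wrist")
cv2.imwrite("pics/mid.png",np.vstack([cv2.resize(a[130:350,180:580],(500,275)),cv2.resize(b,(500,312))]))
```

```text
(no output)
```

View pics/mid.png

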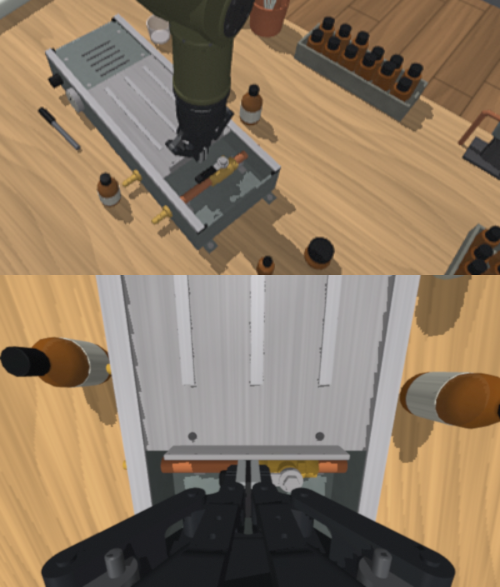

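The cover is sliding with the fingers behind the lip (wrist view, lip at row 455), and the first valve shows at (290,480). I'll keep pushing to the stop, with force checks.

Run:
```python
from h import *
ctrl.movel(W(0,-.04,.081),max_speed=.08); rep("a")
y=-.04
while y<-.004:
    y+=.003; ctrl.movel(W(0,y,.081),max_speed=.03); s=rep()
    if s["contact_force"][:2]@ey<-7: break
ctrl.movel(W(0,y-.035,.081)); ctrl.movel(W(-.02,-.13,.2),max_speed=.25); rep()
st=get_state(); b,D=vision.grab_frame("wrist"); C=cam("wrist",st)
vis=b.copy()
for t in ["tagged_valve","plain_valve","tagged_handle","plain_handle","cover"]:
    for r in models.masks_of("wrist",t)[:2]:
        P,_,_=back(C,D,r["mask"]); q=np.array([Bx(p) for p in P]); print(t,round(r["p"],2),np.round(r["point"]),np.round(np.percentile(np.c_[q,P[:,2]],[3,50,97],axis=0),3).tolist())
cv2.imwrite("pics/w1.png",b); a,_=vision.grab_frame("top"); cv2.imwrite("pics/w1b.png",np.vstack([b,cv2.resize(a[130:290,200:456],(320,200)).repeat(1,0)if 0 else b[:1]]))
```

```text
a t 8.02 box [-0.0003 -0.0398] z 0.081 Fx,Fy [-0.2 -1.1] Fz -0.1
 t 8.27 box [-0.0003 -0.0371] z 0.0809 Fx,Fy [-0.5 -1.2] Fz -0.7
 t 8.52 box [-0.0003 -0.0339] z 0.0809 Fx,Fy [-1.5 -1.5] Fz 0.2
 t 8.77 box [-0.0002 -0.0306] z 0.0809 Fx,Fy [-1.  -1.5] Fz 1.3
 t 9.02 box [-0.     -0.0276] z 0.081 Fx,Fy [-1.1 -1.9] Fz -0.6
 t 9.27 box [ 0.0001 -0.0245] z 0.081 Fx,Fy [ 0.5 -1.7] Fz 0.9
 t 9.52 box [ 0.0001 -0.0215] z 0.081 Fx,Fy [ 0.3 -1.7] Fz -0.0
 t 9.77 box [ 0.0001 -0.0186] z 0.081 Fx,Fy [-0.6 -1.5] Fz -1.0
 t 10.02 box [ 0.0001 -0.0166] z 0.081 Fx,Fy [-0.3 -5.4] Fz 1.8
 t 10.27 box [ 0.     -0.0164] z 0.081 Fx,Fy [  0.3 -13.4] Fz 2.7
 t 11.38 box [-0.0202 -0.1288] z 0.1994 Fx,Fy [0.1 0.5] Fz 0.4
tagged_valve 0.89 [355. 139.] [[-0.075, -0.097, 0.006], [0.014, -0.08, 0.033], [0.084, -0.066, 0.066]]
tagged_valve 0.73 [524.  35.] [[0.147, -0.006, 0.011], [0.159, 0.012, 0.068], [0.185, 0.033, 0.071]]
plain_valve 0.7 [348. 217.] [[-0.076, -0.181, 0.004], [0.009, -0.167, 0.032], [0.084, -0.157, 0.062]]
plain_valve 0.45 [202.   8.] [[-0.146, 0.048, 0.002], [-0.14, 0.051, 0.01], [-0.136, 0.057, 0.012]]
tagged_handle 0.92 [363. 141.] [[-0.022, -0.095, 0.058], [0.024, -0.078, 0.062], [0.048, -0.067, 0.067]]
plain_handle 0.68 [350. 227.] [[-0.024, -0.178, 0.054], [0.009, -0.17, 0.059], [0.04, -0.164, 0.063]]
plain_handle 0.36 [351. 107.] [[-0.085, -0.236, 0.002], [0.012, -0.049, 0.014], [0.092, 0.03, 0.081]]
cover 0.57 [349.  27.] [[-0.07, -0.006, 0.072], [0.004, 0.015, 0.074], [0.079, 0.034, 0.092]]
```

View pics/w1.png

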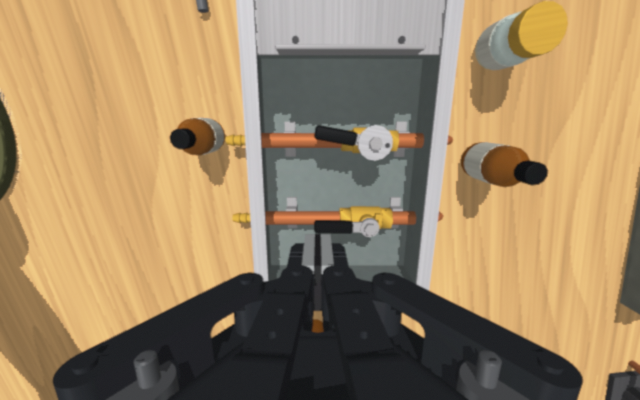

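Cover is at its stop (force rose to 13 N at y=-0.0164). The disc sits on the far valve at (376,143), with its handle tip at (320,132). The plain valve's nut is at (370,229).

Run:
```python
from h import *
C=cam("wrist")
S=Bx(atz(C,(376,143),.067)); E=Bx(atz(C,(320,132),.06)); N=Bx(atz(C,(370,229),.067)); d=E-S
th=np.arctan2(d[1],-d[0]); print("stem",S,"tip",E,np.hypot(*d),"angle",th,"plain",N)
S=np.array([.030,-.082])*.5+S*.5 if np.hypot(*(S-[.03,-.082]))<.006 else None
np.save("S.npy",S)
def pose(th,off,r=.042):
    u=np.array([-np.cos(th),np.sin(th)]); n=np.array([np.sin(th),np.cos(th)])
    p=S+u*r-n*off; return W(*p,.052),quat(np.pi/2-th)
p,q=pose(th,.030); p2=p.copy(); p2[2]=.13
for a in np.linspace(th,1.6,4):
    print(ctrl.ik(*pose(a,.018)) is not None)
ctrl.movep(p2,q); rep("over"); ctrl.movel(p,max_speed=.08); rep("in")
p,q=pose(th,.020); ctrl.movel(p,max_speed=.04); rep("near")
np.save("th.npy",th)
for a in np.arange(th,th+.45,.1):
    p,q=pose(a,.018); ctrl.movel(p,q,max_speed=.04); rep(round(a,2))
b,_=vision.grab_frame("wrist"); c,_=vision.grab_frame("side"); cv2.imwrite("pics/h1.png",np.vstack([cv2.resize(b,(480,300)),cv2.resize(c[150:350,200:520],(480,300))]))
```

```text
stem [ 0.03367263 -0.08226676] tip [-0.0197412  -0.07236778] 0.05432335867455827 angle 0.18324712931594195 plain [ 0.03241463 -0.17005959]
True
True
True
True
over t 12.13 box [-0.0153 -0.1036] z 0.1298 Fx,Fy [-0.1  0.5] Fz 0.5
in t 13.26 box [-0.0146 -0.1039] z 0.0524 Fx,Fy [-0.   0.9] Fz -0.7
near t 13.66 box [-0.013  -0.0937] z 0.0521 Fx,Fy [-0.5  0.6] Fz -0.2
0.18 t 13.91 box [-0.0128 -0.0921] z 0.052 Fx,Fy [-0.2  0.2] Fz -0.2
0.28 t 14.18 box [-0.0136 -0.0878] z 0.052 Fx,Fy [-0.1  0.9] Fz -0.0
0.38 t 14.44 box [-0.014  -0.0832] z 0.052 Fx,Fy [-0.8 -0.4] Fz -0.4
0.48 t 14.71 box [-0.0139 -0.0785] z 0.0519 Fx,Fy [-0.6 -0.8] Fz -0.5
0.58 t 14.97 box [-0.0132 -0.074 ] z 0.0519 Fx,Fy [-1.6 -0.4] Fz 0.3
```

View pics/h1.png

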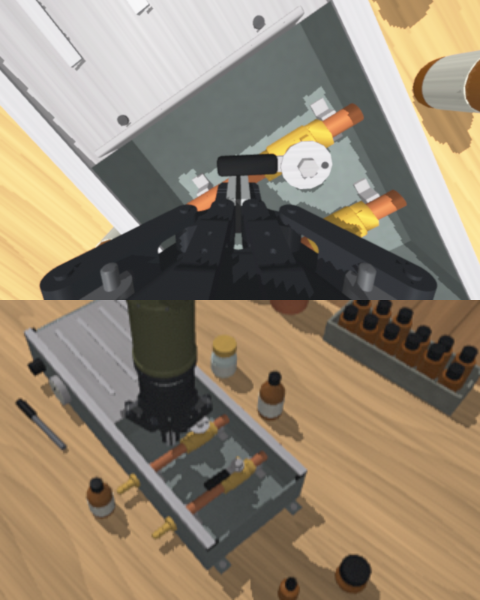

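The handle (230–275,165) lies flat against the fingertips and turns with them. I'll carry on to its stop.

Run:
```python
from h import *
S=np.load("S.npy"); th=float(np.load("th.npy"))
def pose(th,off,r=.042):
    u=np.array([-np.cos(th),np.sin(th)]); n=np.array([np.sin(th),np.cos(th)])
    p=S+u*r-n*off; return W(*p,.052),quat(np.pi/2-th)
for a in np.append(np.arange(.7,1.4,.12),np.arange(1.42,1.8,.03)):
    p,q=pose(min(a,1.571),.018-max(a-1.571,0)*.042); ctrl.movel(p,q,max_speed=.04); s=rep(round(a,2))
    f=s["contact_force"][:2]
    if a>1.4 and f@ex<-8: break
p,q=pose(1.571,.045); ctrl.movel(p,max_speed=.06); p[2]=.15; ctrl.movel(p); ctrl.movel(W(-.02,-.16,.26),quat(np.pi/2),max_speed=.2); rep("up")
b,D=vision.grab_frame("wrist"); C=cam("wrist"); c,_=vision.grab_frame("side"); cv2.imwrite("pics/h2.png",np.vstack([cv2.resize(b,(480,300)),cv2.resize(c[150:350,200:520],(480,300))])); cv2.imwrite("pics/h2w.png",b)
```

```text
0.7 t 15.36 box [-0.0119 -0.0688] z 0.052 Fx,Fy [-1.6  0.8] Fz -0.6
0.82 t 15.64 box [-0.0099 -0.0636] z 0.052 Fx,Fy [-1.1 -0.8] Fz -0.5
0.94 t 15.93 box [-0.0073 -0.0588] z 0.052 Fx,Fy [-2.   0.1] Fz 0.1
1.06 t 16.21 box [-0.0042 -0.0543] z 0.052 Fx,Fy [-0.9 -0.2] Fz -0.4
1.18 t 16.49 box [-0.0007 -0.0501] z 0.052 Fx,Fy [-1.3  0.5] Fz -0.7
1.3 t 16.77 box [ 0.0033 -0.0465] z 0.052 Fx,Fy [-1.8 -0.7] Fz 0.7
1.42 t 17.06 box [ 0.0078 -0.0433] z 0.052 Fx,Fy [-1.9  0.3] Fz -1.7
1.45 t 17.31 box [ 0.0086 -0.0427] z 0.0519 Fx,Fy [-3.2  0.7] Fz -0.3
1.48 t 17.56 box [ 0.0099 -0.0418] z 0.0519 Fx,Fy [-3.4  1. ] Fz 0.1
1.51 t 17.81 box [ 0.0114 -0.0411] z 0.052 Fx,Fy [-2.7  1.5] Fz -0.6
1.54 t 18.06 box [ 0.0127 -0.0406] z 0.052 Fx,Fy [-3.5  1.5] Fz 0.0
1.57 t 18.31 box [ 0.014 -0.04 ] z 0.052 Fx,Fy [-3.  1.] Fz 0.1
1.6 t 18.56 box [ 0.0152 -0.04  ] z 0.052 Fx,Fy [-3.6  1.4] Fz -0.5
1.63 t 18.81 box [ 0.0165 -0.0401] z 0.052 Fx,Fy [-2.7  0.9] Fz 1.3
1.66 t 19.06 box [ 0.0177 -0.0401] z 0.052 Fx,Fy [-3.8  1.4] Fz -0.3
1.69 t 19.31 box [ 0.018  -0.0401] z 0.0519 Fx,Fy [-5.1  2.8] Fz 2.2
1.72 t 19.56 box [ 0.0181 -0.0402] z 0.0518 Fx,Fy [-8.5  2.6] Fz 4.5
up t 22.79 box [-0.0202 -0.1597] z 0.2596 Fx,Fy [-0.2  0.4] Fz 0.1
```

View pics/h2.png

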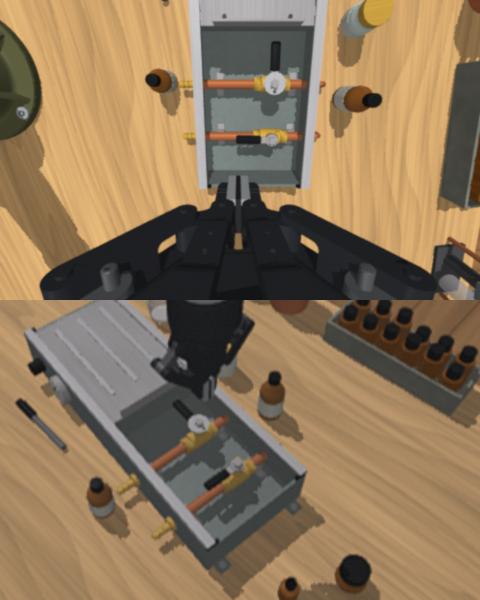

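The tagged handle (275,55) stands square across its pipe, and the force rose as it met its stop. The cover is open, and the plain handle and the bottles are as they were.

```bash
python3 -c "
from h import *
print(ticket.close_job())"
```

```text
the job is handed in; nothing more can be done
None
```

The cover is fully open at its stop and the tagged valve is fully shut, square across its pipe; the plain valve and the bystanders look untouched in the last pictures, and the job was handed in at about 23 s of the 51 s allowed.

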